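Set a camshaft up in its V-block stand

ROBOT

A 7-joint arm with a two-finger parallel gripper is mounted at the origin on a cart in front of the work surface, level with it; the furniture and walls round the work are solid. World frame = base frame: x ahead of the robot, y to its left, z up, the work surface at z = 0. Lengths are in m, angles in degrees, forces in N, time in s.
With the tool pointing down it reaches from about 0.4 to 0.9 m from the base axis. Payload 5.6 kg.
Tool frame: the origin (TCP) lies on the centre line of the jaws, within the pads' length; the fingertips stand manip.nose_length ahead of it and the grasp point (between the pads) lies 11 mm behind it (manip.nose_length is the distance from the TCP to the fingertips, in m); z points along the fingers, y is the line along which they close (so a half turn about z gives the same grasp; the last joint's range is limited). The gripper opens to 92 mm and grips with 3 to 60 N. Pads are 20 mm wide; open, the fingers measure 128 mm over their backs; the gripper's body (75 mm by 189 mm) begins 69 mm behind the grasp point.
Start: joints at [69.442, 26.786, -0.665, 91.828, 0.344, 61.387, -3.226], TCP at [0.202, -0.618, 0.223] pointing down, gripper open.
Joint ranges: [-144.91, 144.91], [-17.63, 115.5], [-89.93, 88.59], [15.96, 139.68], [-74.01, 254.01], [8.47, 105.57], [-167.45, 167.45]. Speed limits (degrees/s): [147.25, 147.25, 180, 180, 180, 180, 180].

INTERFACE

Orientations are given as a 3x3 rotation matrix whose columns are the frame's x, y, z axes.
In Python, from workcell import manip gives the robot as it stands. The module is installed in compiled form; this text tells all that it offers.
- The arm moves only by the tool servo_tool, never from a script. Its arguments are lists of equal length, an entry for each row: "delta_pos": the shift along the tool's x, y, z in m, a list of three; "angular": the turn, a rotation vector about the tool's x, y, z in rad, a list of three. In form: {"delta_pos": [[x, y, z], ...], "angular": [[ax, ay, az], ...]}. A call has 1 to 5 rows; each row is the pose to reach, as a shift and turn from the pose commanded when the call began, along the tool's axes at that moment; what a row does not reach only later rows make up. A row lasts 1/12 s, in which the tool goes at most 41.7 mm and 7.16 degrees, less where a joint would pass 70% of its speed; a pose out of reach is approached as far as the arm can. A call with a gripper value outside its range is refused whole. "jaw" is the finger opening in m, from 0 to 0.0919, set as the call begins (left out, the last holds). The fingers move at their own pace and stop on an object; "force" is the grip in N (left out, the last holds). Time passes only in rows, so rows that repeat a pose let the fingers close. It gives the time, the measured TCP pose, the force, the opening and the grip force at its end, in the units of the state.
- manip.observe(): the state, without advancing time (a new reading comes with each control period).
- manip.snapshot(name): name is "side" or "top" or "wrist"; returns the picture (480x640x3 uint8, red, green, blue); there is no depth.
- manip.camera_info(name): a dict with "K" (3x3 intrinsics, pixels), "T" (4x4, takes a point from camera to world coordinates). Camera axes: x right, y down, z forward; pixel columns grow to the right and rows downward; lengths in m; the calibration is good to about 2 mm. A picture is of the moment at which its call begins: read the wrist's pose just before it. camera_info takes no time and is no camera call; for the wrist camera it gives the pose at the moment of the call.
- manip.hand_in(): hands the job in; it is judged then, once.
The state is a dict: "time_s": time; "qpos": joint angles; "qd": joint speeds; "tau": joint torques, N m; "eef_pos": TCP position; "tool_rot": TCP orientation; "wrist_force": force on the tool from outside, world axes, zero at the start; "ft_torque": the same for the moment, N m; "gripper_width": opening from 0.0 (shut) to 1.0 (fully open); "grasp_force": force on a finger pad.
Only numpy, scipy, OpenCV 4.12 (cv2) and the standard library are available. Lean on these libraries where they do the work, as an engineer would, in place of code of your own. Each camera call takes 0.05 s, during which the arm holds its last target. There are 200 camera calls.

TASK

Get the camshaft ready for measuring: swing the red-knobbed keeper well clear, lay the camshaft gently (no dropping) in the stand's two V-blocks with the keeper-free V between its pair of collars, then swing the keeper fully home over the shaft's other end and leave it.

Things in the scene. Friction and masses are not known exactly. Their poses are not given: they have to be found in the camera images.
- cam_mid (a point): Grip point of the loose camshaft (bright steel shaft, 24 mm diameter, 189 mm long, four darker lobes, about 0.6 kg): on its axis, midway between its lobes. The shaft runs along own y. At the start it lies on the bench on its lobe noses, axis level, 19 mm above the bench, own z up. Bare for gripping from y = -27 to +27 mm.
- camshaft: The camshaft, same origin and axes as cam_mid. Lobes, 10 mm thick, reach 24 mm from the axis, down and sideways at the start, at y = +-32 and +-46 mm. Plain end: y = -51 to -88 mm. Two collars, 35 mm diameter, near the other end, with a bare gap between them from y = 57 to 83 mm; small dark spigot to y = 101 mm.
- cam_collars (a point): Middle of the bare 26 mm gap between the camshaft's two collars, on its axis, 70 mm from cam_mid along the camshaft's +y.
- seat (a point): Where cam_mid lies when the camshaft is seated in the stand, 70 mm above the bench; the seated shaft's axis is this point's (the stand's) y axis, its +y pointing to the V-block without keeper, for the collars. The shaft may be turned to any angle about its own axis.
- stand: Fixed stand, origin on the bench under seat, same axes. Blue base 130 x 200 mm, 14 mm thick (22 mm at the V-blocks). Steel V-blocks at y = +70 mm (no keeper; goes between the collars, 5 mm play each side) and y = -70 mm (with keeper; for the plain end). Each is 16 mm thick along y, 64 mm wide, 45 degree faces, top 71 mm above the bench. Nothing stands between them.
- keeper (a joint): Swing angle (rad) of the keeper, a level steel arm on a post behind (+x) the -y V-block. 0 = fully home at its stop, straight across that V, pointing to the stand's -x; grows as the knob swings out towards the stand's -y (anticlockwise from above), up to 1.5. Starts nearly home; from 0.95 the shaft passes freely. Stays where left; 0.5 N moves it. Arm's underside is 4 mm over a seated shaft.
- keeper_knob (a point): Centre of the upright round red knob on the keeper's free end: 18 mm diameter, from 94 to 124 mm above the bench, 80 mm from the pivot axis. The arm below it is 8.5 mm thick, 16 mm wide.
- keeper_pivot (a point): Point on the keeper's upright pivot axis, 110 mm above the bench, level with the knob's centre; in the stand's frame at x = 44 mm, y = -70 mm. The post's head reaches 101 mm above the bench.

How it is judged:
By the outcome, as a careful person would: the job done as asked, in the order asked, and still so for the second after the job is handed in, with the robot touching nothing.
It also fails if it takes over 72 s, if anything falls off the work surface, if the arm or the gripper's body presses on something with over 40 N, if the wrist force passes 120 N, or if a joint passes its speed limit or range.

## Working session

There is one attempt and no reset: what is moved stays moved. The work goes in short steps, Python scripts to look and compute and a tool call to move; the robot and the scene stay as the last step left them, time stands still between calls to the robot, and variables do not carry over. Pictures are saved under pics/ and viewed, at most 10 in all, crops included, and the job is handed in when it is done.

Besides the shell and the picture viewer there is one more tool, called after "Emit:" by a JSON object that holds its "op" and its "data". servo_tool: Moves the arm, as the interface text tells. Its arguments: {"type":"object","properties":{"delta_pos":{"type":"array"},"angular":{"type":"array"},"jaw":{"type":"number"},"force":{"type":"number"}},"required":["delta_pos","angular"]}

```bash
mkdir -p pics; python3 - <<'E'
from workcell import manip
import cv2,numpy as np
np.set_printoptions(precision=4,suppress=True)
for n in("top","side"):
    im=manip.snapshot(n);cv2.imwrite(f"pics/{n}0.png",im[...,::-1])
    c=manip.camera_info(n);print(n,c["K"],c["T"])
s=manip.observe();print(s,manip.nose_length)
E
```

```text
top [[438.7272   0.     317.6685]
 [  0.     438.7272 236.2604]
 [  0.       0.       1.    ]] [[ 0.0295 -0.9907  0.1328  0.3994]
 [-0.9995 -0.0308 -0.0082  0.3047]
 [ 0.0123 -0.1324 -0.9911  0.9496]
 [ 0.      0.      0.      1.    ]]
side [[572.0754   0.     319.1826]
 [  0.     572.0754 241.0907]
 [  0.       0.       1.    ]] [[-0.8759 -0.2765  0.3954  0.1551]
 [-0.4824  0.5143 -0.7091  0.9362]
 [-0.0073 -0.8118 -0.5838  0.617 ]
 [ 0.      0.      0.      1.    ]]
{'time_s': 0.1, 'qpos': array([69.4424, 26.8305, -0.6644, 91.8747,  0.3458, 61.3871, -3.2258]), 'qd': array([ 0.0229, -0.1633, -0.0395, -0.0916,  0.0352,  0.1151, -0.0391]), 'tau': array([  0.0009, -52.1655,  -0.0121, -24.437 ,  -0.0567,   0.014 ,
         0.    ]), 'eef_pos': array([ 0.2016, -0.6174,  0.2217]), 'tool_rot': array([[ 0.9506,  0.3105, -0.0006],
       [ 0.3105, -0.9506,  0.0014],
       [-0.0001, -0.0016, -1.    ]]), 'wrist_force': array([ 0.0779, -0.3216, -0.4477]), 'ft_torque': array([-0.0116,  0.0305, -0.0419]), 'grasp_force': 0.0, 'gripper_width': 1.0004207505438036} 0.008
```

View pics/top0.png

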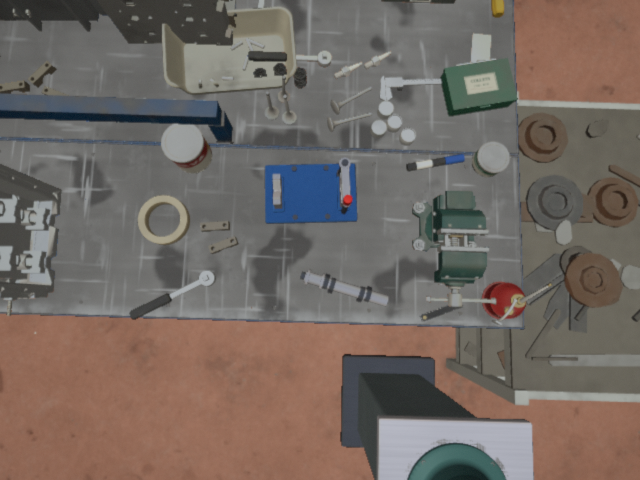

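View pics/side0.png

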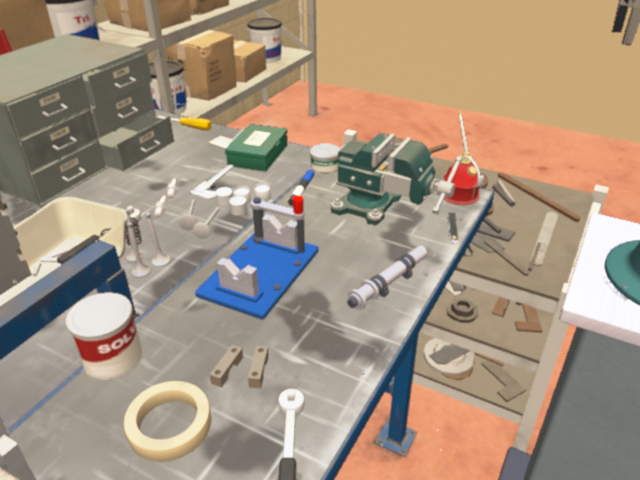

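```bash
python3 - <<'E'
import cv2,numpy as np
t=cv2.imread("pics/top0.png");s=cv2.imread("pics/side0.png")
a=cv2.resize(t[145:315,255:395],None,fx=3.5,fy=3.5,interpolation=2)
b=cv2.resize(s[180:320,190:440],None,fx=3.2,fy=3.2,interpolation=2)
cv2.imwrite("pics/a.png",a);cv2.imwrite("pics/b.png",b);print(a.shape,b.shape)
E
```

```text
(595, 490, 3) (448, 800, 3)
```

View pics/a.png

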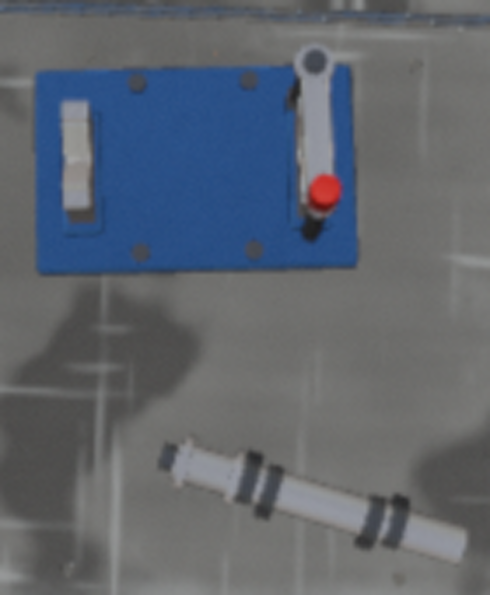

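View pics/b.png

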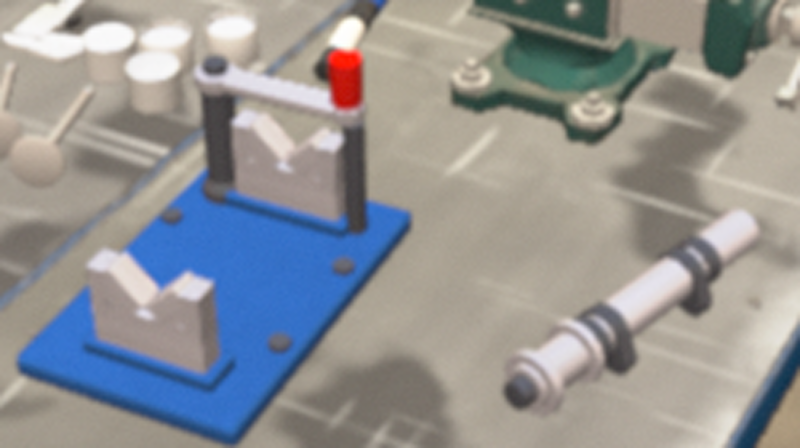

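```bash
cat > h.py <<'E'
from workcell import manip
import cv2,numpy as np
np.set_printoptions(precision=4,suppress=True)
C={n:manip.camera_info(n) for n in("top","side")}
def ray(c,p):
    d=np.linalg.inv(c["K"])@[p[0],p[1],1]; return c["T"][:3,3],c["T"][:3,:3]@d
def onz(c,p,z):
    o,d=ray(c,p); return o+d*(z-o[2])/d[2]
def tri(*cp):
    A=np.zeros((3,3));b=np.zeros(3);L=[]
    for c,p in cp:
        o,d=ray(c,p);d=d/np.linalg.norm(d);M=np.eye(3)-np.outer(d,d);A+=M;b+=M@o;L.append((o,M))
    x=np.linalg.solve(A,b);return x,max(np.linalg.norm(M@(x-o)) for o,M in L)
def proj(c,X):
    q=c["K"]@(c["T"][:3,:3].T@(np.asarray(X)-c["T"][:3,3]));return q[:2]/q[2]
def red(im,box):
    x0,y0,x1,y1=box;s=im[y0:y1,x0:x1].astype(int);m=(s[...,0]>150)&(s[...,1]<80)&(s[...,2]<80)
    v,u=np.nonzero(m);return np.array([u.mean()+x0,v.mean()+y0]),m.sum()
E
python3 - <<'E'
from h import *
t=cv2.imread("pics/top0.png")[...,::-1];s=cv2.imread("pics/side0.png")[...,::-1]
ta=lambda u,v:(255+(u+.5)/3.5-.5,145+(v+.5)/3.5-.5); sb=lambda u,v:(190+(u+.5)/3.2-.5,180+(v+.5)/3.2-.5)
T,S=C["top"],C["side"]
kt,n1=red(t,(335,185,360,215));ks,n2=red(s,(285,185,315,220));print(kt,n1,ks,n2,"knob",tri((T,kt),(S,ks)))
print("spig",tri((T,ta(163,457)),(S,sb(519,390))),"plain",tri((T,ta(462,546)),(S,sb(746,224))))
c=[onz(T,ta(*p),.014) for p in[(37,72),(352,66),(357,268),(38,273)]];print(np.array(c),np.mean(c,0))
print([onz(S,sb(*p),.014) for p in[(20,365),(408,213),(233,438)]])
print("pivot top",tri((T,ta(315,62)),(S,sb(215,64))))
print("Vbottoms +y,-y side",tri((T,ta(77,158)),(S,sb(150,302))))
E
```

```text
[347.5    198.7143] 56 [297.5786 204.1698] 159 knob (array([0.5865, 0.2404, 0.1063]), np.float64(0.0022247369888735444))
spig (array([0.4384, 0.3287, 0.0199]), np.float64(0.001632069440392478)) plain (array([0.39  , 0.1472, 0.0189]), np.float64(0.0021569808096642924))
[[0.6785 0.4167 0.014 ]
 [0.6889 0.219  0.014 ]
 [0.5602 0.2136 0.014 ]
 [0.5509 0.4103 0.014 ]] [0.6196 0.3149 0.014 ]
[array([0.6679, 0.4241, 0.014 ]), array([0.5591, 0.2192, 0.014 ]), array([0.5445, 0.4177, 0.014 ])]
pivot top (array([0.6639, 0.2473, 0.0963]), np.float64(0.0013204939106552403))
Vbottoms +y,-y side (array([0.6143, 0.3854, 0.048 ]), np.float64(0.0017933818261570216))
```

```bash
cat >> h.py <<'E'
from scipy.spatial.transform import Rotation as Ro
def Rd(phi):
    c,s=np.cos(np.radians(phi)),np.sin(np.radians(phi));return np.array([[c,s,0],[s,-c,0],[0,0,-1.]])
def plan(*tg,start=None):
    "tg: (x,y,z,phi); rows relative to measured (or given) pose"
    s=manip.observe();p,R=(s["eef_pos"],s["tool_rot"]) if start is None else (np.array(start[:3]),Rd(start[3]))
    D=[];A=[]
    for x,y,z,f in tg:
        D.append((R.T@(np.array([x,y,z])-p)).round(4).tolist());A.append((Ro.from_matrix(R.T@Rd(f)).as_rotvec()).round(3).tolist())
    print("t",s["time_s"],"pos",s["eef_pos"],"phi",np.degrees(np.arctan2(s["tool_rot"][1,0],s["tool_rot"][0,0])).round(1),"F",s["wrist_force"]);print(D);print(A)
E
python3 -c "
from h import *
plan((.3,-.51,.32,18),(.5,-.3,.34,18),(.58,.0,.34,10),(.585,.27,.3,3))"
```

```text
t 0.1 pos [ 0.2016 -0.6174  0.2217] phi 18.1 F [ 0.0779 -0.3216 -0.4477]
[[0.1268, -0.0717, -0.0982], [0.3822, -0.2092, -0.118], [0.5514, -0.4696, -0.1176], [0.64, -0.7246, -0.0772]]
[[-0.002, 0.0, 0.002], [-0.002, 0.0, 0.002], [-0.002, 0.0, 0.141], [-0.002, 0.0, 0.263]]
```

Emit:
{"op": "servo_tool", "data": {"delta_pos": [[0.02, -0.011, -0.02], [0.05, -0.028, -0.04], [0.084, -0.046, -0.055], [0.118, -0.065, -0.065], [0.152, -0.083, -0.075]], "angular": [[0, 0, 0], [0, 0, 0], [0, 0, 0], [0, 0, 0], [0, 0, 0]], "jaw": 0.036}}

```text
time_s: 0.52
eef_pos: [0.3213, -0.4903, 0.2981]
tool_rot: [[0.951, 0.31, -0.0], [0.31, -0.951, -0.0], [-0.0, 0.0, -1.0]]
wrist_force: [1.1, -0.4, 0.0]
gripper_width: 0.657
grasp_force: 0.0
```

Emit:
{"op": "servo_tool", "data": {"delta_pos": [[0.035, -0.019, -0.01], [0.07, -0.038, -0.02], [0.105, -0.057, -0.03], [0.14, -0.077, -0.04], [0.175, -0.096, -0.043]], "angular": [[0, 0, 0], [0, 0, 0], [0, 0, 0], [0, 0, 0], [0, 0, 0]]}}

```text
time_s: 0.93
eef_pos: [0.4584, -0.3447, 0.3421]
tool_rot: [[0.951, 0.31, 0.002], [0.31, -0.951, -0.001], [0.001, 0.002, -1.0]]
wrist_force: [0.2, -0.4, -0.1]
gripper_width: 0.393
grasp_force: 0.0
```

```bash
python3 -c "
from h import *
plan((.5,-.3,.34,18),(.58,.0,.34,18),(.585,.27,.3,3))"
```

```text
t 0.9333 pos [ 0.4584 -0.3447  0.3421] phi 18.1 F [ 0.2251 -0.4244 -0.1379]
[[0.0534, -0.0296, 0.0021], [0.2225, -0.2899, 0.0018], [0.3111, -0.5451, 0.0415]]
[[0.002, -0.001, 0.001], [0.002, -0.001, 0.001], [0.002, -0.001, 0.263]]
```

Emit:
{"op": "servo_tool", "data": {"delta_pos": [[0.025, -0.028, 0], [0.048, -0.06, 0], [0.071, -0.092, 0], [0.094, -0.124, 0], [0.117, -0.156, 0]], "angular": [[0, 0, 0], [0, 0, 0], [0, 0, 0], [0, 0, 0], [0, 0, 0]]}}

```text
time_s: 1.35
eef_pos: [0.5199, -0.1596, 0.3403]
tool_rot: [[0.951, 0.31, -0.001], [0.31, -0.951, -0.0], [-0.001, -0.0, -1.0]]
wrist_force: [0.5, -0.8, -0.2]
gripper_width: 0.392
grasp_force: 0.0
```

Emit:
{"op": "servo_tool", "data": {"delta_pos": [[0.02, -0.033, 0], [0.04, -0.066, 0], [0.06, -0.099, 0], [0.078, -0.133, 0], [0.094, -0.168, 0]], "angular": [[0, 0, 0.05], [0, 0, 0.1], [0, 0, 0.15], [0, 0, 0.2], [0, 0, 0.26]]}}

```text
time_s: 1.77
eef_pos: [0.5571, 0.029, 0.3402]
tool_rot: [[0.999, 0.053, -0.001], [0.053, -0.999, -0.0], [-0.001, 0.0, -1.0]]
wrist_force: [0.2, -0.6, 0.2]
gripper_width: 0.39
grasp_force: 0.0
```

```bash
python3 -c "
from h import *
plan((.585,.24,.3,3))"
```

```text
t 1.7667 pos [0.5571 0.029  0.3402] phi 3.0 F [ 0.2496 -0.5678  0.248 ]
[[0.0391, -0.2092, 0.0402]]
[[0.0, 0.001, 0.001]]
```

Emit:
{"op": "servo_tool", "data": {"delta_pos": [[0.008, -0.038, 0.0], [0.016, -0.077, 0.0], [0.024, -0.117, 0], [0.032, -0.157, 0], [0.036, -0.18, 0]], "angular": [[0, 0, 0], [0, 0, 0], [0, 0, 0], [0, 0, 0], [0, 0, 0]]}}

```text
time_s: 2.18
eef_pos: [0.582, 0.2142, 0.34]
tool_rot: [[0.998, 0.06, -0.001], [0.06, -0.998, 0.002], [-0.001, -0.002, -1.0]]
wrist_force: [-0.1, 0.4, 0.5]
gripper_width: 0.394
grasp_force: 0.0
```

Emit:
{"op": "servo_tool", "data": {"delta_pos": [[0.003, -0.02, 0.02], [0.003, -0.03, 0.04], [0.003, -0.03, 0.04]], "angular": [[0, 0, 0], [0, 0, 0], [0, 0, 0]]}}

```text
time_s: 2.43
eef_pos: [0.5813, 0.2414, 0.2959]
tool_rot: [[0.998, 0.06, -0.008], [0.06, -0.998, -0.001], [-0.008, 0.001, -1.0]]
wrist_force: [-1.4, -1.0, -0.2]
gripper_width: 0.388
grasp_force: 0.0
```

```bash
python3 - <<'E'
from h import *
import pickle
c=manip.camera_info("wrist");im=manip.snapshot("wrist");cv2.imwrite("pics/w1.png",im[...,::-1]);pickle.dump(c,open("w1.pkl","wb"))
print(c,manip.observe()["eef_pos"])
E
```

```text
{'K': array([[407.1303,   0.    , 322.5591],
       [  0.    , 407.1303, 238.0129],
       [  0.    ,   0.    ,   1.    ]]), 'T': array([[ 0.0605, -0.961 , -0.2698,  0.6554],
       [-0.9982, -0.0578, -0.0178,  0.2464],
       [ 0.0015,  0.2704, -0.9627,  0.4581],
       [ 0.    ,  0.    ,  0.    ,  1.    ]])} [0.5827 0.2396 0.298 ]
```

View pics/w1.png

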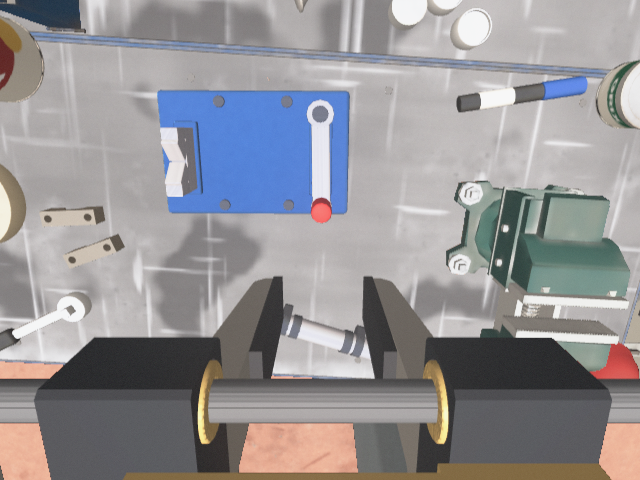

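```bash
python3 - <<'E'
from h import *
import pickle
W=pickle.load(open("w1.pkl","rb"));T,S=C["top"],C["side"]
im=cv2.imread("pics/w1.png")[...,::-1]
kw,n=red(im,(300,190,345,230));print(kw,n)
ta=lambda u,v:(255+(u+.5)/3.5-.5,145+(v+.5)/3.5-.5); sb=lambda u,v:(190+(u+.5)/3.2-.5,180+(v+.5)/3.2-.5)
kt=(347.5,198.7);ks=(297.6,204.2)
print("knob 3",tri((T,kt),(S,ks),(W,kw)),"WS",tri((S,ks),(W,kw)),onz(W,kw,.115),onz(T,kt,.115),onz(S,ks,.109))
print("pivot",onz(W,(320,112),.101),onz(T,ta(315,62),.101),onz(S,sb(215,64),.101), tri((T,ta(315,62)),(S,sb(215,64)),(W,(320,112))))
# blue outline in wrist
hsv=cv2.cvtColor(im,cv2.COLOR_RGB2HSV);m=cv2.inRange(hsv,(105,150,80),(125,255,255));m[:, :120]=0;m[:80]=0;m[230:]=0;m[:,370:]=0
cnt=max(cv2.findContours(m,0,1)[0],key=cv2.contourArea);h=cv2.approxPolyDP(cv2.convexHull(cnt),4,True)[:,0];print(h.tolist())
for p in h:print(onz(W,p,.014))
for P in((.4384,.3287,.02),(.39,.1472,.02),(.6164,.315,.07)):print(proj(W,P))
E
```

```text
[318.8919 203.6216] 37
knob 3 (array([0.5866, 0.2424, 0.107 ]), np.float64(0.0033842897189226844)) WS (array([0.5855, 0.2432, 0.1069]), np.float64(0.002935801204241716)) [0.5895 0.245  0.115 ] [0.5866 0.242  0.115 ] [0.5818 0.2437 0.109 ]
pivot [0.6647 0.2486 0.101 ] [0.6637 0.2482 0.101 ] [0.6579 0.2533 0.101 ] (array([0.6641, 0.2478, 0.0965]), np.float64(0.0017858223228533145))
[[305, 96], [308, 156], [303, 177], [277, 210], [170, 209], [160, 93]]
[0.6817 0.2655 0.014 ]
[0.6211 0.2593 0.014 ]
[0.5984 0.2636 0.014 ]
[0.5601 0.2907 0.014 ]
[0.5541 0.4093 0.014 ]
[0.6756 0.4146 0.014 ]
[240.994  310.5174]
[390.2344 355.0056]
[246.6202 162.0303]
```

Emit:
{"op": "servo_tool", "data": {"delta_pos": [[0.003, -0.003, 0.035], [0.003, -0.003, 0.075], [0.003, -0.003, 0.11], [0.003, -0.003, 0.14], [0.003, -0.003, 0.155]], "angular": [[0, 0, 0], [0, 0, 0], [0, 0, 0], [0, 0, 0], [0, 0, 0]]}}

```text
time_s: 2.9
eef_pos: [0.5864, 0.2393, 0.1427]
tool_rot: [[0.999, 0.053, -0.004], [0.053, -0.999, -0.003], [-0.004, 0.003, -1.0]]
wrist_force: [0.0, 0.2, 0.8]
gripper_width: 0.39
grasp_force: 0.0
```

```bash
python3 - <<'E'
from h import *
import pickle
for n in("wrist","side"):
    c=manip.camera_info(n);im=manip.snapshot(n);cv2.imwrite(f"pics/{n}2.png",im[...,::-1]);pickle.dump(c,open(f"{n}2.pkl","wb"))
a=cv2.imread("pics/wrist2.png")[150:450,180:480];b=cv2.resize(cv2.imread("pics/side2.png")[130:280,220:380],(400,375),interpolation=2)
v=np.zeros((375,700,3),np.uint8);v[:300,:300]=a;v[:,300:]=b;cv2.imwrite("pics/m2.png",v);plan((.586,.2425,.108,4))
E
```

```text
t 3.0 pos [0.5864 0.2397 0.1434] phi 3.1 F [-0.8397  0.0673  0.0322]
[[-0.0001, -0.0029, 0.0354]]
[[0.003, 0.004, -0.016]]
```

View pics/m2.png

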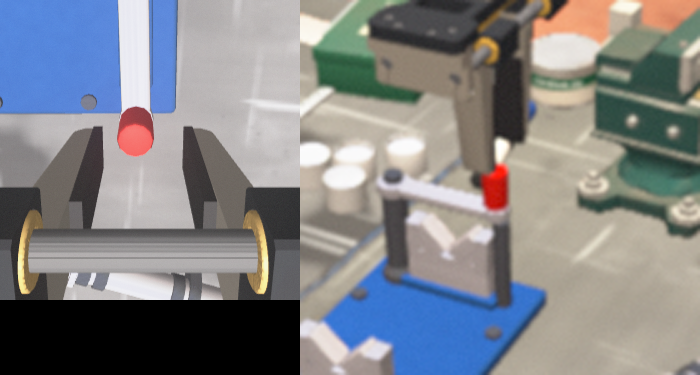

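Emit:
{"op": "servo_tool", "data": {"delta_pos": [[0, -0.003, 0.01], [0, -0.003, 0.02], [0, -0.003, 0.03], [0, -0.003, 0.035], [0, -0.003, 0.035]], "angular": [[0, 0, 0], [0, 0, 0], [0, 0, 0], [0, 0, 0], [0, 0, 0]]}}

```text
time_s: 3.42
eef_pos: [0.5864, 0.2448, 0.1095]
tool_rot: [[0.998, 0.056, -0.002], [0.056, -0.998, -0.001], [-0.002, 0.001, -1.0]]
wrist_force: [-0.2, -0.7, 0.1]
gripper_width: 0.387
grasp_force: 0.0
```

```bash
python3 - <<'E'
from h import *
import pickle
W=pickle.load(open("wrist2.pkl","rb"));im=cv2.imread("pics/wrist2.png")[...,::-1].astype(int)
print("tipcentre",proj(W,(.5864,.2397,.135)),"knobtop",proj(W,(.586,.2425,.124)),proj(W,(.586,.2425,.094)))
m=(im[...,0]>170)&(im[...,1]<125)&(im[...,2]<125);m[:230]=0;m[320:]=0;v,u=np.nonzero(m);print(u.min(),u.max(),v.min(),v.max(),u.mean(),v.mean())
print("base corner -y front z14",onz(W,(180+175,150+112),.014))
def arc(a0,a1,n,z=.108,off=0):
    P=np.array([.664,.248]);r=[]
    for a in np.linspace(a0,a1,n+1)[1:]:
        d=np.radians(180+3+a);r.append((P[0]+.08*np.cos(d),P[1]+.08*np.sin(d),z,3+a))
    return r
A=arc(1,76,15)
for k in range(3):plan(*A[5*k:5*k+5],start=((.5845,.2425,.108,4) if k==0 else A[5*k-1]))
E
```

```text
tipcentre [322.2638 294.588 ] knobtop [316.3017 285.8517] [316.9364 265.0718]
297 333 265 305 314.4021978021978 288.92857142857144
base corner -y front z14 [0.562  0.2134 0.014 ]
t 3.4167 pos [0.5864 0.2448 0.1095] phi 3.2 F [-0.2444 -0.7355  0.0855]
[[-0.0, 0.007, 0.0], [0.0009, 0.014, 0.0], [0.0024, 0.0208, 0.0], [0.0045, 0.0274, 0.0], [0.0072, 0.0339, 0.0]]
[[0.0, 0.0, -0.087], [0.0, 0.0, -0.175], [0.0, 0.0, -0.262], [0.0, 0.0, -0.349], [0.0, 0.0, -0.436]]
t 3.4167 pos [0.5864 0.2448 0.1095] phi 3.2 F [-0.2444 -0.7355  0.0855]
[[0.0003, 0.007, 0.0], [0.0012, 0.0139, 0.0], [0.0027, 0.0207, 0.0], [0.0048, 0.0274, 0.0], [0.0075, 0.0338, 0.0]]
[[0.0, 0.0, -0.087], [0.0, 0.0, -0.175], [0.0, 0.0, -0.262], [0.0, 0.0, -0.349], [0.0, 0.0, -0.436]]
t 3.4167 pos [0.5864 0.2448 0.1095] phi 3.2 F [-0.2444 -0.7355  0.0855]
[[0.0003, 0.007, 0.0], [0.0012, 0.0139, 0.0], [0.0027, 0.0207, 0.0], [0.0048, 0.0274, 0.0], [0.0075, 0.0338, 0.0]]
[[0.0, 0.0, -0.087], [0.0, 0.0, -0.175], [0.0, 0.0, -0.262], [0.0, 0.0, -0.349], [0.0, 0.0, -0.436]]
```

Emit:
{"op": "servo_tool", "data": {"delta_pos": [[0.0, 0.007, 0], [0.001, 0.014, 0], [0.0025, 0.021, 0], [0.0045, 0.0275, 0], [0.007, 0.034, 0]], "angular": [[0, 0, -0.087], [0, 0, -0.175], [0, 0, -0.262], [0, 0, -0.349], [0, 0, -0.436]]}}

```text
time_s: 3.83
eef_pos: [0.5958, 0.2119, 0.111]
tool_rot: [[0.879, 0.476, 0.0], [0.476, -0.879, 0.0], [0.0, -0.0, -1.0]]
wrist_force: [0.1, 0.9, -0.7]
gripper_width: 0.393
grasp_force: 0.4
```

Emit:
{"op": "servo_tool", "data": {"delta_pos": [[0.0, 0.007, 0], [0.001, 0.014, 0], [0.0025, 0.021, 0], [0.0045, 0.0275, 0], [0.007, 0.034, 0]], "angular": [[0, 0, -0.087], [0, 0, -0.175], [0, 0, -0.262], [0, 0, -0.349], [0, 0, -0.436]]}}

```text
time_s: 4.25
eef_pos: [0.6184, 0.1851, 0.1112]
tool_rot: [[0.596, 0.803, 0.001], [0.803, -0.596, 0.0], [0.001, 0.0, -1.0]]
wrist_force: [-1.1, 0.8, 0.4]
gripper_width: 0.394
grasp_force: 0.3
```

Emit:
{"op": "servo_tool", "data": {"delta_pos": [[0.0, 0.007, 0], [0.001, 0.014, 0], [0.0025, 0.021, 0], [0.0045, 0.0275, 0], [0.007, 0.034, 0]], "angular": [[0, 0, -0.087], [0, 0, -0.175], [0, 0, -0.262], [0, 0, -0.349], [0, 0, -0.436]]}}

```text
time_s: 4.67
eef_pos: [0.6499, 0.1703, 0.1111]
tool_rot: [[0.202, 0.979, 0.001], [0.979, -0.202, 0.0], [0.0, 0.0, -1.0]]
wrist_force: [-0.7, 0.9, -0.5]
gripper_width: 0.39
grasp_force: 0.3
```

```bash
python3 -c "
from h import *
d=np.radians(259);print(.664+.08*np.cos(d),.248+.08*np.sin(d))
for n in('top','side'):
    im=manip.snapshot(n);m=(im[...,0]>150)&(im[...,1]<80)&(im[...,2]<80);v,u=np.nonzero(m[150:260,270:380]);print(n,len(u),u.mean()+270,v.mean()+150)
plan((.649,.169,.108,75))"
```

```text
0.6487352803698765 0.16946982532418686
top 0 nan nan
side 64 288.25 177.4375
t 4.7667 pos [0.6506 0.1696 0.1107] phi 78.1 F [ 0.5187 -0.6313 -0.3086]
[[-0.0009, -0.0014, 0.0027]]
[[0.001, -0.001, 0.053]]<string>:5: RuntimeWarning: Mean of empty slice.
  ret = ret.dtype.type(ret / rcount)
```

Emit:
{"op": "servo_tool", "data": {"delta_pos": [[0, 0, -0.025], [0, 0, -0.06], [0, 0, -0.1], [0, 0, -0.14], [0, 0, -0.15]], "angular": [[0, 0, 0], [0, 0, 0], [0, 0, 0], [0, 0, 0], [0, 0, 0]]}}

```text
time_s: 5.18
eef_pos: [0.6515, 0.1724, 0.2683]
tool_rot: [[0.208, 0.978, 0.01], [0.978, -0.208, 0.003], [0.005, 0.009, -1.0]]
wrist_force: [0.9, 1.5, 0.9]
gripper_width: 0.391
grasp_force: 0.0
```

```bash
python3 -c "
from h import *
plan((.56,.2,.26,75),(.4125,.2317,.26,75))"
```

```text
t 5.1833 pos [0.6515 0.1724 0.2683] phi 78.0 F [0.8916 1.5413 0.8607]
[[0.0079, -0.0954, 0.0075], [0.0083, -0.2462, 0.0061]]
[[0.009, -0.005, 0.052], [0.009, -0.005, 0.052]]
```

Emit:
{"op": "servo_tool", "data": {"delta_pos": [[0.002, -0.035, 0], [0.003, -0.075, 0], [0.004, -0.115, 0], [0.006, -0.155, 0], [0.007, -0.195, 0]], "angular": [[0, 0, 0.01], [0, 0, 0.02], [0, 0, 0.03], [0, 0, 0.04], [0, 0, 0.052]], "jaw": 0.06}}

```text
time_s: 5.6
eef_pos: [0.4578, 0.2176, 0.2603]
tool_rot: [[0.259, 0.966, 0.0], [0.966, -0.259, -0.0], [-0.0, 0.0, -1.0]]
wrist_force: [-0.8, 0.5, 1.6]
gripper_width: 0.657
grasp_force: 0.0
```

Emit:
{"op": "servo_tool", "data": {"delta_pos": [[0, -0.035, 0], [0, -0.05, 0], [0, -0.05, 0], [0, -0.05, 0]], "angular": [[0, 0, 0], [0, 0, 0], [0, 0, 0], [0, 0, 0]]}}

```text
time_s: 5.93
eef_pos: [0.4123, 0.2299, 0.2611]
tool_rot: [[0.257, 0.966, 0.002], [0.966, -0.257, -0.001], [-0.0, 0.002, -1.0]]
wrist_force: [1.5, 0.4, 0.4]
gripper_width: 0.651
grasp_force: 0.0
```

```bash
python3 - <<'E'
from h import *
import pickle
c=manip.camera_info("wrist");im=manip.snapshot("wrist");t=manip.snapshot("top");pickle.dump(c,open("w3.pkl","wb"))
cv2.imwrite("pics/w3.png",im[...,::-1]);cv2.imwrite("pics/top3.png",t[...,::-1])
plan((.4125,.2317,.1,75))
for P in((.4384,.3287,.02),(.39,.1472,.02),(.4125,.2317,.02)):print(proj(c,P))
E
```

```text
t 6.0333 pos [0.4134 0.2295 0.2607] phi 75.0 F [-0.5048 -0.32    0.2481]
[[0.0018, -0.0016, 0.1607]]
[[0.001, -0.001, -0.0]]
[322.8734  95.6941]
[322.7429 282.9394]
[322.7676 201.4095]
```

View pics/w3.png

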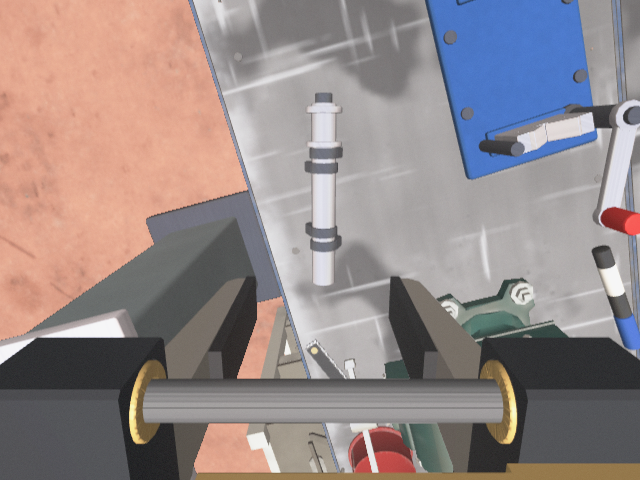

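Emit:
{"op": "servo_tool", "data": {"delta_pos": [[0.002, -0.001, 0.03], [0.002, -0.001, 0.07], [0.002, -0.001, 0.11], [0.002, -0.001, 0.15], [0.002, -0.001, 0.18]], "angular": [[0, 0, 0], [0, 0, 0], [0, 0, 0], [0, 0, 0], [0, 0, 0]]}}

```text
time_s: 6.45
eef_pos: [0.4115, 0.2309, 0.0769]
tool_rot: [[0.259, 0.966, -0.003], [0.966, -0.259, -0.001], [-0.002, -0.003, -1.0]]
wrist_force: [0.4, -0.5, 0.8]
gripper_width: 0.655
grasp_force: 0.0
```

Emit:
{"op": "servo_tool", "data": {"delta_pos": [[0, 0, 0.02], [0, 0, 0.04], [0, 0, 0.055], [0, 0, 0.06], [0, 0, 0.06]], "angular": [[0, 0, 0], [0, 0, 0], [0, 0, 0], [0, 0, 0], [0, 0, 0]]}}

```text
time_s: 6.87
eef_pos: [0.4113, 0.2316, 0.0188]
tool_rot: [[0.258, 0.966, -0.003], [0.966, -0.258, -0.001], [-0.002, -0.003, -1.0]]
wrist_force: [0.3, 0.2, 0.3]
gripper_width: 0.659
grasp_force: 0.0
```

```bash
python3 - <<'E'
from h import *
plan((.4125,.2317,.012,75))
E
```

```text
t 6.8667 pos [0.4113 0.2316 0.0188] phi 75.1 F [0.3151 0.1948 0.3205]
[[0.0004, 0.0012, 0.0068]]
[[-0.003, 0.002, 0.001]]
```

Now the fingers straddle the shaft; go down the last 7 mm and close.

Emit:
{"op": "servo_tool", "data": {"delta_pos": [[0, 0.001, 0.004], [0, 0.001, 0.007], [0, 0.001, 0.007]], "angular": [[0, 0, 0], [0, 0, 0], [0, 0, 0]]}}

```text
time_s: 7.12
eef_pos: [0.4129, 0.2319, 0.0137]
tool_rot: [[0.257, 0.966, 0.001], [0.966, -0.257, 0.0], [0.0, 0.001, -1.0]]
wrist_force: [-0.4, -0.6, -0.1]
gripper_width: 0.656
grasp_force: 0.0
```

Emit:
{"op": "servo_tool", "data": {"delta_pos": [[0, 0, 0], [0, 0, 0], [0, 0, 0], [0, 0, 0], [0, 0, 0]], "angular": [[0, 0, 0], [0, 0, 0], [0, 0, 0], [0, 0, 0], [0, 0, 0]], "jaw": 0.0, "force": 50}}

```text
time_s: 7.53
eef_pos: [0.4124, 0.232, 0.0138]
tool_rot: [[0.256, 0.967, 0.0], [0.967, -0.256, 0.0], [0.0, 0.0, -1.0]]
wrist_force: [0.7, 0.1, -0.3]
gripper_width: 0.314
grasp_force: 0.0
```

Emit:
{"op": "servo_tool", "data": {"delta_pos": [[0, 0, 0], [0, 0, 0], [0, 0, 0], [0, 0, 0], [0, 0, 0]], "angular": [[0, 0, 0], [0, 0, 0], [0, 0, 0], [0, 0, 0], [0, 0, 0]]}}

```text
time_s: 7.95
eef_pos: [0.4129, 0.2319, 0.0138]
tool_rot: [[0.257, 0.967, 0.001], [0.967, -0.257, -0.0], [0.0, 0.001, -1.0]]
wrist_force: [2.8, -1.7, 2.2]
gripper_width: 0.25
grasp_force: 50.0
```

Emit:
{"op": "servo_tool", "data": {"delta_pos": [[0, 0, -0.005], [0, 0, -0.015], [0, 0, -0.03], [0, 0, -0.05], [0, 0, -0.07]], "angular": [[0, 0, 0], [0, 0, 0], [0, 0, 0], [0, 0, 0], [0, 0, 0]]}}

```text
time_s: 8.37
eef_pos: [0.4102, 0.2316, 0.0837]
tool_rot: [[0.255, 0.967, -0.004], [0.967, -0.255, -0.001], [-0.002, -0.003, -1.0]]
wrist_force: [1.1, 0.3, -7.4]
gripper_width: 0.247
grasp_force: 50.0
```

```bash
python3 - <<'E'
from h import *
plan((.50,.24,.25,93))
E
```

```text
t 8.3667 pos [0.4102 0.2316 0.0837] phi 75.2 F [ 1.1367  0.3484 -7.4319]
[[0.0307, 0.0842, -0.1666]]
[[-0.004, 0.001, -0.31]]
```

Emit:
{"op": "servo_tool", "data": {"delta_pos": [[0.0, 0.0, -0.035], [0.005, 0.02, -0.065], [0.012, 0.04, -0.095], [0.02, 0.06, -0.12], [0.028, 0.078, -0.145]], "angular": [[0, 0, -0.03], [0, 0, -0.1], [0, 0, -0.17], [0, 0, -0.24], [0, 0, -0.3]]}}

```text
time_s: 8.78
eef_pos: [0.4944, 0.2383, 0.2299]
tool_rot: [[-0.045, 0.999, -0.001], [0.999, 0.045, -0.001], [-0.001, -0.002, -1.0]]
wrist_force: [0.3, 0.6, -9.0]
gripper_width: 0.252
grasp_force: 50.0
```

Emit:
{"op": "servo_tool", "data": {"delta_pos": [[0.002, 0.006, -0.015], [0.002, 0.006, -0.02], [0.002, 0.006, -0.02]], "angular": [[0, 0, -0.01], [0, 0, -0.01], [0, 0, -0.01]]}}

```text
time_s: 9.03
eef_pos: [0.4995, 0.2415, 0.2488]
tool_rot: [[-0.051, 0.999, -0.001], [0.999, 0.051, 0.0], [0.0, -0.001, -1.0]]
wrist_force: [-0.3, -0.1, -8.4]
gripper_width: 0.252
grasp_force: 50.0
```

```bash
python3 - <<'E'
from h import *
import pickle
c=manip.camera_info("wrist");im=manip.snapshot("wrist");pickle.dump(c,open("w4.pkl","wb"));cv2.imwrite("pics/w4.png",im[...,::-1])
cv2.imwrite("pics/w4c.png",cv2.resize(im[60:360,270:640,::-1],None,fx=2,fy=2,interpolation=2))
plan((.50,.24,.25,93))
E
```

```text
t 9.0833 pos [0.4987 0.241  0.2476] phi 93.0 F [-1.2325 -0.9085 -8.0091]
[[-0.0011, 0.0012, -0.0024]]
[[-0.003, 0.001, -0.0]]
```

View pics/w4c.png

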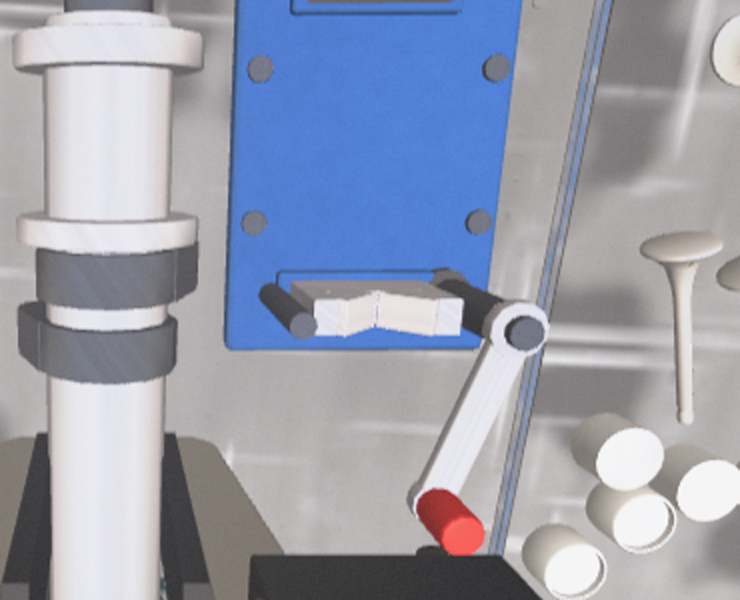

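```bash
python3 - <<'E'
from h import *
import pickle
W=pickle.load(open("w4.pkl","rb"));g=lambda u,v:(270+(u+.5)/2-.5,60+(v+.5)/2-.5)
q=np.array([onz(W,g(*p),.071) for p in[(314,335),(314,301),(462,298),(462,335)]]);print(q,q.mean(0),np.linalg.norm(q[3]-q[0]),np.linalg.norm(q[1]-q[0]))
d=q[3]-q[0]+q[2]-q[1];print("yaw",np.degrees(np.arctan2(d[1],d[0])))
print("pivot",onz(W,g(525,333),.105),"base c",onz(W,g(227,348),.014),onz(W,g(490,346),.014))
print("screws",[onz(W,g(*p),.014) for p in[(254,223),(478,222),(260,68),(496,68)]])
p=manip.observe()["eef_pos"];f=np.radians(93);a=np.array([np.cos(f),np.sin(f),0])
for s in(.07,.101,.057,.083):print(s,(np.array(proj(W,p+a*s+[0,0,.0052]))-[270,60])*2)
# other V in w1 uncropped
W1=pickle.load(open("w1.pkl","rb"));print("w1 base",[onz(W1,p,.014) for p in[(159,91.5),(349,91),(347,214),(169,214)]])
im=cv2.imread("pics/w1.png");cv2.imwrite("pics/w1c.png",cv2.resize(im[85:220,150:360],None,fx=3.8,fy=3.8,interpolation=2))
E
```

```text
[[0.5883 0.2371 0.071 ]
 [0.5866 0.2519 0.071 ]
 [0.6492 0.2564 0.071 ]
 [0.6519 0.2404 0.071 ]] [0.619  0.2465 0.071 ] 0.0636377404496352 0.01491851056007611
yaw 3.5492405299421366
pivot [0.6604 0.2499 0.105 ] base c [0.5609 0.215  0.014 ] [0.6932 0.2229 0.014 ]
screws [array([0.5683, 0.278 , 0.014 ]), array([0.6765, 0.2841, 0.014 ]), array([0.5641, 0.3488, 0.014 ]), array([0.6727, 0.3544, 0.014 ])]
0.07 [105.4454 159.6012]
0.101 [105.2953 -17.8177]
0.057 [105.5037 228.5506]
0.083 [105.3844  87.5311]
w1 base [array([0.677 , 0.4156, 0.014 ]), array([0.6893, 0.2205, 0.014 ]), array([0.5603, 0.2127, 0.014 ]), array([0.5484, 0.4106, 0.014 ])]
```

View pics/w1c.png

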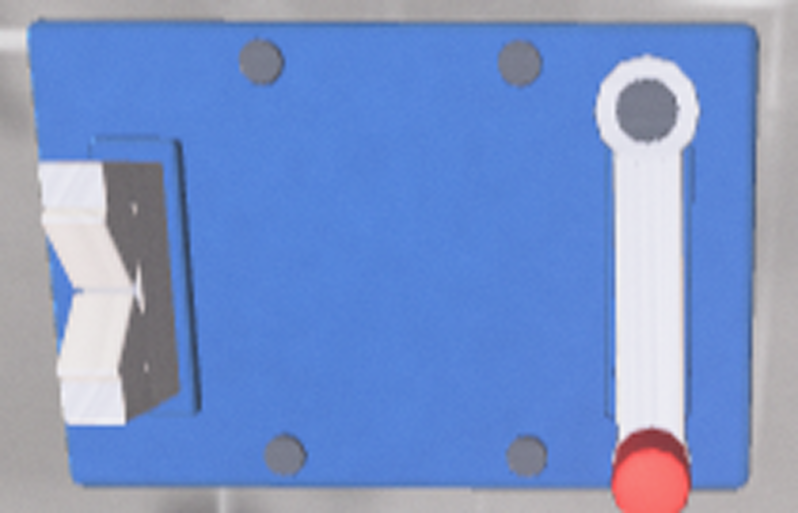

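```bash
python3 - <<'E'
from h import *
import pickle
W=pickle.load(open("w4.pkl","rb"));W1=pickle.load(open("w1.pkl","rb"))
p=np.array([.4987,.241,.2476]);f=np.radians(93);a=np.array([np.cos(f),np.sin(f),0])
for s in(.057,.083):print(s,[((np.array(proj(W,p+a*s+[0,0,.0052+h]))-[270,60])*2) for h in(.012,.0175)])
h=lambda u,v:(150+(u+.5)/3.8-.5,85+(v+.5)/3.8-.5)
q=np.array([onz(W1,h(*x),.071) for x in[(39,163),(104,162),(127,425),(63,424)]]);print(q,q.mean(0),np.linalg.norm(q[0]-q[3]),np.linalg.norm(q[1]-q[0]))
m=q.mean(0);n=np.array([.619,.2465,.071]);d=m-n;print("VV",np.linalg.norm(d),"yaw",np.degrees(np.arctan2(-d[0],d[1])),"mid",(m+n)/2)
print("screws w1",[onz(W1,h(*x),.014) for x in[(285,455),(527,455),(261,62),(520,62)]])
E
```

```text
0.057 [array([105.2896, 236.0545]), array([105.2531, 239.8914])]
0.083 [array([105.1499,  83.6533]), array([105.1059,  81.6552])]
[[0.643  0.3945 0.071 ]
 [0.6442 0.3789 0.071 ]
 [0.5802 0.3754 0.071 ]
 [0.5794 0.3915 0.071 ]] [0.6117 0.3851 0.071 ] 0.06360133369440713 0.015704205824811426
VV 0.1387448640209682 yaw 3.0227968936483167 mid [0.6153 0.3158 0.071 ]
screws w1 [array([0.563 , 0.3487, 0.014 ]), array([0.5672, 0.2784, 0.014 ]), array([0.6715, 0.3548, 0.014 ]), array([0.6757, 0.2844, 0.014 ])]
```

```bash
python3 - <<'E'
from h import *
plan((.6157,.313,.22,93.2))
E
```

```text
t 9.0833 pos [0.4987 0.241  0.2476] phi 93.0 F [-1.2325 -0.9085 -8.0091]
[[0.0659, 0.1206, 0.0272]]
[[-0.003, 0.001, -0.004]]
```

Emit:
{"op": "servo_tool", "data": {"delta_pos": [[0.015, 0.03, 0.0], [0.03, 0.06, 0.005], [0.047, 0.09, 0.01], [0.06, 0.11, 0.02], [0.066, 0.1205, 0.027]], "angular": [[0, 0, 0], [0, 0, 0], [0, 0, -0.002], [0, 0, -0.003], [0, 0, -0.004]]}}

```text
time_s: 9.5
eef_pos: [0.6174, 0.3145, 0.2176]
tool_rot: [[-0.056, 0.998, -0.004], [0.998, 0.056, -0.001], [-0.001, -0.004, -1.0]]
wrist_force: [-0.3, -0.3, -7.4]
gripper_width: 0.252
grasp_force: 50.0
```

Emit:
{"op": "servo_tool", "data": {"delta_pos": [[0, 0, 0.02], [0, 0, 0.05], [0, 0, 0.08], [0, 0, 0.1], [0, 0, 0.11]], "angular": [[0, 0, 0], [0, 0, 0], [0, 0, 0], [0, 0, 0], [0, 0, 0]]}}

```text
time_s: 9.92
eef_pos: [0.6135, 0.3113, 0.1053]
tool_rot: [[-0.057, 0.998, -0.009], [0.998, 0.057, -0.005], [-0.005, -0.009, -1.0]]
wrist_force: [-1.5, -1.2, -8.1]
gripper_width: 0.244
grasp_force: 50.0
```

Emit:
{"op": "servo_tool", "data": {"delta_pos": [[0, 0, 0], [0, 0, 0]], "angular": [[0, 0, 0], [0, 0, 0]]}}

```text
time_s: 10.08
eef_pos: [0.6168, 0.3135, 0.1109]
tool_rot: [[-0.056, 0.998, -0.002], [0.998, 0.056, -0.0], [-0.0, -0.002, -1.0]]
wrist_force: [-0.4, 1.8, -6.5]
gripper_width: 0.25
grasp_force: 50.0
```

```bash
python3 - <<'E'
from h import *
plan((.6157,.313,.08,93.2));o=manip.observe();print(o["ft_torque"])
a=[]
for n,b in(("wrist",(0,480,120,520)),("side",(150,330,180,420))):
    im=manip.snapshot(n)[...,::-1];cv2.imwrite(f"pics/{n}5.png",im);a.append(cv2.resize(im[b[0]:b[1],b[2]:b[3]],(400,480) if n=="wrist" else (400,300),interpolation=2))
v=np.zeros((480,800,3),np.uint8);v[:,:400]=a[0];v[:300,400:]=a[1];cv2.imwrite("pics/m5.png",v)
E
```

```text
t 10.0833 pos [0.6168 0.3135 0.1109] phi 93.2 F [-0.4179  1.8174 -6.5382]
[[-0.0004, -0.001, 0.0309]]
[[-0.002, 0.0, -0.0]]
[-0.0159 -0.2122 -0.0044]
```

View pics/m5.png

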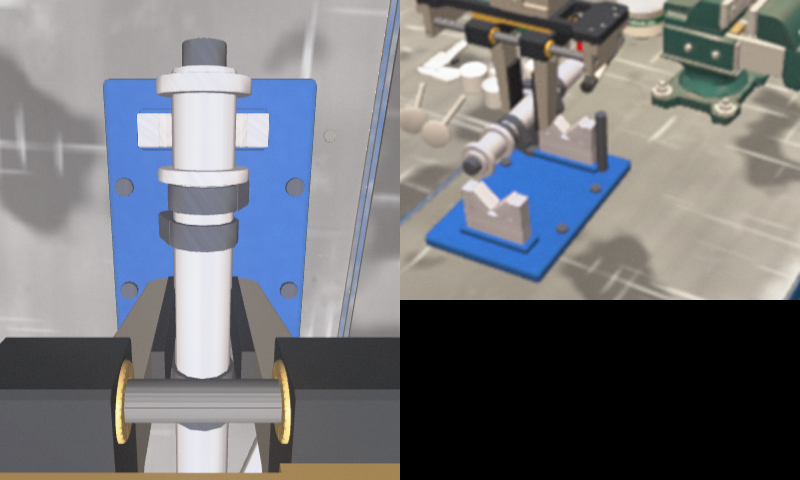

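```bash
python3 - <<'E'
from h import *
W=manip.camera_info("wrist");p=manip.observe()["eef_pos"];f=np.radians(93.2);a=np.array([np.cos(f),np.sin(f),0]);z=p[2]+.0052
print("V",onz(W,(323,130.5),.071),"exp",np.array([.6155,.316])+.07*a[:2])
for s,v in((.083,95),(.057,168)):
    for h in(.012,.0175):
        X=onz(W,(324,v),z+h);print(s,h,(X-p)@a,X)
E
```

```text
V [0.6135 0.3868 0.071 ] exp [0.6116 0.3859]
0.083 0.012 0.0846544325905785 [0.613  0.3988 0.1304]
0.083 0.0175 0.084251730278879 [0.613  0.3983 0.1359]
0.057 0.012 0.060191573552132 [0.6144 0.3743 0.1304]
0.057 0.0175 0.06071242244917609 [0.6143 0.3748 0.1359]
```

Emit:
{"op": "servo_tool", "data": {"delta_pos": [[0, 0, 0.01], [0, 0, 0.02], [0, 0, 0.03], [0, 0, 0.036], [0, 0, 0.036]], "angular": [[0, 0, 0], [0, 0, 0], [0, 0, 0], [0, 0, 0], [0, 0, 0]]}}

```text
time_s: 10.6
eef_pos: [0.6166, 0.3123, 0.073]
tool_rot: [[-0.055, 0.998, -0.003], [0.998, 0.055, -0.002], [-0.002, -0.003, -1.0]]
wrist_force: [-0.5, -0.4, -7.7]
gripper_width: 0.246
grasp_force: 50.0
```

Emit:
{"op": "servo_tool", "data": {"delta_pos": [[0, 0, 0.001], [0, 0, 0.002], [0, 0, 0.003], [0, 0, 0.004], [0, 0, 0.005]], "angular": [[0, 0, 0], [0, 0, 0], [0, 0, 0], [0, 0, 0], [0, 0, 0]]}}

```text
time_s: 11.02
eef_pos: [0.6179, 0.3134, 0.0708]
tool_rot: [[-0.055, 0.998, 0.001], [0.998, 0.055, 0.0], [0.0, 0.001, -1.0]]
wrist_force: [0.2, -0.1, -7.1]
gripper_width: 0.252
grasp_force: 50.0
```

Emit:
{"op": "servo_tool", "data": {"delta_pos": [[0, 0, 0.001], [0, 0, 0.002], [0, 0, 0.003], [0, 0, 0.003]], "angular": [[0, 0, 0], [0, 0, 0], [0, 0, 0], [0, 0, 0]]}}

```text
time_s: 11.35
eef_pos: [0.6176, 0.3133, 0.0673]
tool_rot: [[-0.055, 0.998, -0.0], [0.998, 0.055, -0.0], [-0.0, -0.0, -1.0]]
wrist_force: [0.2, -0.3, -7.7]
gripper_width: 0.247
grasp_force: 50.0
```

Emit:
{"op": "servo_tool", "data": {"delta_pos": [[0, 0, 0.0005], [0, 0, 0.001], [0, 0, 0.0015], [0, 0, 0.002]], "angular": [[0, 0, 0], [0, 0, 0], [0, 0, 0], [0, 0, 0]]}}

```text
time_s: 11.68
eef_pos: [0.6177, 0.3135, 0.0658]
tool_rot: [[-0.055, 0.998, 0.0], [0.998, 0.055, 0.0], [0.0, 0.0, -1.0]]
wrist_force: [-1.6, -0.9, -2.6]
gripper_width: 0.248
grasp_force: 50.0
```

Emit:
{"op": "servo_tool", "data": {"delta_pos": [[0, -0.0005, 0.0005], [0, -0.001, 0.0008], [0, -0.001, 0.001], [0, -0.001, 0.001]], "angular": [[0, 0, 0], [0, 0, 0], [0, 0, 0], [0, 0, 0]]}}

```text
time_s: 12.02
eef_pos: [0.6169, 0.3136, 0.065]
tool_rot: [[-0.055, 0.998, 0.001], [0.998, 0.055, 0.0], [0.0, 0.001, -1.0]]
wrist_force: [-0.9, -0.6, -2.8]
gripper_width: 0.246
grasp_force: 50.0
```

```bash
python3 -c "
from h import *
o=manip.observe();print(o['wrist_force'],o['ft_torque'],o['eef_pos'])"
```

```text
[-0.904  -0.627  -2.8286] [-0.0767  0.0678  0.1314] [0.6169 0.3136 0.065 ]
```

Emit:
{"op": "servo_tool", "data": {"delta_pos": [[0, -0.0005, 0.0005], [0, -0.0005, 0.001], [0, -0.0005, 0.001]], "angular": [[0, 0, 0], [0, 0, 0], [0, 0, 0]]}}

```text
time_s: 12.27
eef_pos: [0.6168, 0.3137, 0.0648]
tool_rot: [[-0.055, 0.998, 0.002], [0.998, 0.055, 0.0], [0.0, 0.002, -1.0]]
wrist_force: [-0.9, -1.4, 3.8]
gripper_width: 0.246
grasp_force: 50.0
```

Emit:
{"op": "servo_tool", "data": {"delta_pos": [[0, 0, 0.0005], [0, 0, 0.001], [0, 0, 0.001]], "angular": [[0, 0, 0], [0, 0, 0], [0, 0, 0]]}}

```text
time_s: 12.52
eef_pos: [0.6169, 0.3137, 0.0648]
tool_rot: [[-0.055, 0.998, 0.002], [0.998, 0.055, 0.0], [0.0, 0.002, -1.0]]
wrist_force: [-2.9, -3.4, 9.5]
gripper_width: 0.246
grasp_force: 50.0
```

```bash
python3 -c "
from h import *
o=manip.observe();print(o['wrist_force'],o['ft_torque'],o['eef_pos'])"
```

```text
[-2.8771 -3.4012  9.4553] [-0.7483  0.6253  0.1237] [0.6169 0.3137 0.0648]
```

Emit:
{"op": "servo_tool", "data": {"delta_pos": [[0, 0, -0.001], [0, 0, -0.001]], "angular": [[0, 0, 0], [0, 0, 0]], "force": 10}}

```text
time_s: 12.68
eef_pos: [0.6168, 0.3139, 0.0647]
tool_rot: [[-0.054, 0.999, 0.002], [0.999, 0.054, 0.001], [0.001, 0.002, -1.0]]
wrist_force: [-0.8, -0.9, 6.0]
gripper_width: 0.259
grasp_force: 10.0
```

Emit:
{"op": "servo_tool", "data": {"delta_pos": [[0, 0, 0], [0, 0, 0], [0, 0, 0], [0, 0, 0], [0, 0, 0]], "angular": [[0, 0, 0], [0, 0, 0], [0, 0, 0], [0, 0, 0], [0, 0, 0]], "jaw": 0.05}}

```text
time_s: 13.1
eef_pos: [0.6161, 0.3132, 0.0632]
tool_rot: [[-0.055, 0.998, -0.0], [0.998, 0.055, -0.0], [-0.0, -0.0, -1.0]]
wrist_force: [-1.4, 0.6, 0.5]
gripper_width: 0.542
grasp_force: 0.0
```

Emit:
{"op": "servo_tool", "data": {"delta_pos": [[0, 0, -0.008], [0, 0, -0.02], [0, 0, -0.04], [0, 0, -0.075], [0, 0, -0.11]], "angular": [[0, 0, 0], [0, 0, 0], [0, 0, 0], [0, 0, 0], [0, 0, 0]]}}

```text
time_s: 13.52
eef_pos: [0.6157, 0.3131, 0.175]
tool_rot: [[-0.055, 0.998, -0.001], [0.998, 0.055, -0.0], [-0.0, -0.001, -1.0]]
wrist_force: [0.6, 0.0, 1.6]
gripper_width: 0.551
grasp_force: 0.0
```

```bash
python3 - <<'E'
from h import *
W=manip.camera_info("wrist")
for n in("wrist","top","side"):cv2.imwrite(f"pics/{n}6.png",manip.snapshot(n)[...,::-1])
import pickle;pickle.dump(W,open("w6.pkl","wb"))
f=np.radians(93.2);a=np.array([np.cos(f),np.sin(f),0]);s=np.array([.6155,.316,.07])
im=cv2.imread("pics/wrist6.png")
for y in(.057,.083):print(y,[proj(W,s+a*y+[0,0,h]) for h in(.012,.0175)])
c=int(proj(W,s+a*.07)[0]);print("col",c,im[40:260,c].mean(1).astype(int).tolist())
print(proj(W,s+a*.062),im[int(proj(W,s+a*.07)[1]),c-80:c+80].mean(1).astype(int).tolist())
print("spigot end",proj(W,s+a*.101));plan((.6169,.3137,.2,93.2))
E
```

```text
0.057 [array([324.2926, 151.1343]), array([324.3149, 151.6575])]
0.083 [array([324.3157, 106.7942]), array([324.3392, 106.3456])]
col 324 [162, 163, 163, 163, 161, 163, 163, 164, 164, 165, 164, 167, 166, 167, 166, 164, 164, 164, 165, 166, 165, 165, 165, 165, 164, 166, 165, 162, 164, 164, 164, 164, 163, 164, 163, 150, 129, 124, 124, 124, 126, 125, 125, 126, 124, 128, 126, 127, 127, 125, 124, 165, 218, 230, 231, 224, 222, 230, 230, 230, 231, 232, 231, 230, 230, 229, 201, 199, 231, 231, 231, 230, 231, 231, 231, 230, 231, 231, 231, 232, 230, 231, 231, 230, 231, 230, 230, 230, 230, 230, 230, 230, 230, 230, 230, 230, 231, 230, 230, 230, 230, 231, 230, 230, 231, 231, 230, 231, 230, 230, 231, 209, 215, 233, 234, 233, 233, 234, 235, 230, 226, 203, 132, 127, 125, 128, 127, 126, 123, 126, 126, 125, 124, 121, 121, 121, 123, 158, 215, 232, 231, 230, 231, 221, 168, 119, 123, 124, 127, 128, 126, 121, 124, 122, 126, 123, 121, 123, 123, 120, 196, 231, 231, 230, 231, 231, 232, 231, 231, 231, 231, 232, 231, 231, 231, 231, 231, 231, 231, 231, 231, 232, 231, 231, 231, 232, 232, 231, 230, 231, 231, 230, 2
[... 420 characters left out ...]
229, 225, 226, 224, 224, 224, 225, 225, 225, 225, 141, 160, 189, 198, 208, 213, 219, 225, 229, 230, 230, 230, 232, 233, 233, 233, 232, 232, 230, 230, 229, 231, 232, 232, 232, 233, 233, 231, 232, 229, 223, 221, 218, 213, 211, 204, 171, 157, 224, 226, 226, 226, 226, 227, 226, 226, 225, 231, 226, 221, 225, 224, 222, 227, 227, 227, 229, 230, 229, 228, 226, 227, 230, 232, 233, 232, 232, 232, 226, 133, 140, 143, 143, 143, 143, 143, 144, 142, 146, 145, 146, 144, 142, 144, 144, 143, 143, 143, 142, 142, 145, 142, 144, 144, 145, 144, 145, 142]
spigot end [324.283   77.0281]
t 13.6667 pos [0.6178 0.315  0.1786] phi 93.1 F [-0.0889  0.3414 -0.9655]
[[-0.0011, -0.0009, -0.0214]]
[[0.007, -0.003, -0.001]]
```

```bash
python3 - <<'E'
from h import *
import pickle
W=pickle.load(open("w4.pkl","rb"));k=onz(W,(270+231,60+267.5),.124);P=np.array([.664,.248])
d=k[:2]-P;print(k,np.linalg.norm(d),np.degrees(np.arctan2(d[1],d[0]))-183.2+360)
im=cv2.imread("pics/side6.png")[...,::-1];m=(im[...,0]>150)&(im[...,1]<80)&(im[...,2]<80);v,u=np.nonzero(m[140:260,230:360]);print(len(u),u.min()+230,u.max()+230,v.min()+140,v.max()+140)
for th in(60,65,70,75):
    a=np.radians(183.2+th);print(th,P+.08*np.array([np.cos(a),np.sin(a)]),proj(C["side"],[*(P+.08*np.array([np.cos(a),np.sin(a)])),.109]))
E
```

```text
[0.641  0.1724 0.124 ] 0.07903008280736412 69.87929410877973
127 286 294 170 185
60 [0.6279 0.1766] [294.5253 180.116 ]
65 [0.6343 0.1737] [292.302  178.5834]
70 [0.6409 0.1714] [289.8284 177.1717]
75 [0.6476 0.1697] [287.1238 175.8887]
```

```bash
python3 - <<'E'
from h import *
plan((.640,.172,.19,72.7))
E
```

```text
t 13.6667 pos [0.6178 0.315  0.1786] phi 93.1 F [-0.0889  0.3414 -0.9655]
[[-0.1439, 0.0144, -0.0118]]
[[0.006, -0.004, 0.357]]
```

Emit:
{"op": "servo_tool", "data": {"delta_pos": [[-0.025, 0.002, -0.012], [-0.06, 0.005, -0.015], [-0.095, 0.009, -0.015], [-0.125, 0.013, -0.015], [-0.144, 0.0145, -0.015]], "angular": [[0, 0, 0.07], [0, 0, 0.15], [0, 0, 0.23], [0, 0, 0.3], [0, 0, 0.357]], "jaw": 0.034}}

```text
time_s: 14.08
eef_pos: [0.6393, 0.1655, 0.1879]
tool_rot: [[0.305, 0.952, -0.001], [0.952, -0.305, -0.003], [-0.003, 0.0, -1.0]]
wrist_force: [0.3, 0.2, 1.1]
gripper_width: 0.371
grasp_force: 0.0
```

Emit:
{"op": "servo_tool", "data": {"delta_pos": [[0, 0, 0], [0, 0, 0.015], [0, 0, 0.03], [0, 0, 0.03]], "angular": [[0, 0, 0], [0, 0, 0], [0, 0, 0], [0, 0, 0]]}}

```text
time_s: 14.42
eef_pos: [0.6356, 0.1716, 0.1541]
tool_rot: [[0.294, 0.956, -0.007], [0.956, -0.294, -0.001], [-0.003, -0.006, -1.0]]
wrist_force: [-0.5, -0.5, 0.1]
gripper_width: 0.367
grasp_force: 0.0
```

```bash
python3 - <<'E'
from h import *
W=manip.camera_info("wrist");im=manip.snapshot("wrist").astype(int);o=manip.observe()
m=(im[...,0]>140)&(im[...,1]<125)&(im[...,2]<125)&(im[...,0]-im[...,1]>70);l,n,st,ce=None,*cv2.connectedComponentsWithStats(m[150:350,200:450].astype(np.uint8))[0:1],*cv2.connectedComponentsWithStats(m[150:350,200:450].astype(np.uint8))[2:]
i=1+st[1:,4].argmax();print(st[i]+[200,150,0,0,0],ce[i]+[200,150])
for z in(.124,.094):print(z,proj(W,(.640,.172,z)),onz(W,ce[i]+[200,150],z))
print("tool axis at tip z",proj(W,o["eef_pos"]-[0,0,.008]))
plan((.640,.172,.11,72.7))
E
```

```text
[ 319  244   35   46 1202] [335.2596 267.6722]
0.124 [333.1071 275.2998] [0.6422 0.1756 0.124 ]
0.094 [332.1301 256.8225] [0.6398 0.1652 0.094 ]
tool axis at tip z [326.1129 296.4287]
t 14.4667 pos [0.6362 0.1718 0.1555] phi 72.9 F [ 0.6697 -0.5715  0.2483]
[[0.0014, 0.0038, 0.0454]]
[[-0.005, 0.002, 0.003]]
```

Emit:
{"op": "servo_tool", "data": {"delta_pos": [[0, 0.005, 0.005], [0, 0.005, 0.02], [0, 0.005, 0.035], [0, 0.005, 0.044], [0, 0.005, 0.044]], "angular": [[0, 0, 0], [0, 0, 0], [0, 0, 0], [0, 0, 0], [0, 0, 0]]}}

```text
time_s: 14.88
eef_pos: [0.6415, 0.1681, 0.111]
tool_rot: [[0.297, 0.955, -0.005], [0.955, -0.297, -0.001], [-0.003, -0.004, -1.0]]
wrist_force: [0.3, -0.5, -0.2]
gripper_width: 0.372
grasp_force: 0.0
```

```bash
python3 - <<'E'
from h import *
def arc(a0,a1,n):
    P=np.array([.664,.248]);r=[]
    for a in np.linspace(a0,a1,n+1)[1:]:
        d=np.radians(183.2+a);r.append((P[0]+.08*np.cos(d),P[1]+.08*np.sin(d),.11,3.2+a))
    return r
A=arc(69.5,-.5,14);plan(*A[:5])
plan(*A[5:10],start=A[4])
E
```

```text
t 14.8833 pos [0.6415 0.1681 0.111 ] phi 72.7 F [ 0.2662 -0.4617 -0.1954]
[[0.0033, -0.0093, 0.0011], [0.0042, -0.0162, 0.0011], [0.0057, -0.023, 0.0011], [0.0078, -0.0297, 0.0011], [0.0105, -0.0361, 0.0012]]
[[-0.004, 0.003, 0.088], [-0.004, 0.003, 0.175], [-0.004, 0.003, 0.262], [-0.004, 0.004, 0.349], [-0.004, 0.004, 0.437]]
t 14.8833 pos [0.6415 0.1681 0.111 ] phi 72.7 F [ 0.2662 -0.4617 -0.1954]
[[0.0003, -0.007, 0.0], [0.0012, -0.0139, 0.0], [0.0027, -0.0207, 0.0], [0.0048, -0.0274, 0.0], [0.0075, -0.0338, 0.0]]
[[0.0, 0.0, 0.087], [0.0, 0.0, 0.175], [0.0, 0.0, 0.262], [0.0, 0.0, 0.349], [0.0, 0.0, 0.436]]
```

Emit:
{"op": "servo_tool", "data": {"delta_pos": [[0.002, -0.008, 0], [0.003, -0.015, 0], [0.005, -0.022, 0], [0.007, -0.029, 0], [0.0095, -0.0355, 0]], "angular": [[0, 0, 0.087], [0, 0, 0.175], [0, 0, 0.262], [0, 0, 0.349], [0, 0, 0.436]]}}

```text
time_s: 15.3
eef_pos: [0.6122, 0.1882, 0.1145]
tool_rot: [[0.676, 0.737, 0.0], [0.737, -0.676, -0.0], [-0.0, 0.0, -1.0]]
wrist_force: [0.5, 0.1, -0.3]
gripper_width: 0.372
grasp_force: 0.4
```

Emit:
{"op": "servo_tool", "data": {"delta_pos": [[0.0005, -0.007, 0], [0.001, -0.014, 0], [0.0025, -0.021, 0], [0.005, -0.0275, 0], [0.0075, -0.034, 0]], "angular": [[0, 0, 0.087], [0, 0, 0.175], [0, 0, 0.262], [0, 0, 0.349], [0, 0, 0.436]]}}

```text
time_s: 15.72
eef_pos: [0.592, 0.2166, 0.1146]
tool_rot: [[0.924, 0.382, -0.0], [0.382, -0.924, -0.001], [-0.0, 0.001, -1.0]]
wrist_force: [0.3, -0.4, 0.4]
gripper_width: 0.369
grasp_force: 0.4
```

```bash
python3 - <<'E'
from h import *
def arc(a0,a1,n):
    P=np.array([.664,.248]);r=[]
    for a in np.linspace(a0,a1,n+1)[1:]:
        d=np.radians(183.2+a);r.append((P[0]+.08*np.cos(d),P[1]+.08*np.sin(d),.11,3.2+max(a,0)))
    return r
plan(*arc(19.5,-2.5,5))
W=manip.camera_info("wrist");im=manip.snapshot("wrist").astype(int)
m=(im[...,0]>140)&(im[...,1]<125)&(im[...,2]<125)&(im[...,0]-im[...,1]>70);v,u=np.nonzero(m[150:350,230:420]);print(len(u),u.mean()+230,v.mean()+150,onz(W,(u.mean()+230,v.mean()+150),.113))
E
```

```text
t 15.7167 pos [0.592  0.2166 0.1146] phi 22.5 F [ 0.2517 -0.4302  0.4445]
[[-0.0013, -0.0073, 0.0046], [-0.0006, -0.0134, 0.0046], [0.0005, -0.0194, 0.0046], [0.0022, -0.0253, 0.0046], [0.0042, -0.0311, 0.0046]]
[[0.001, 0.0, 0.073], [0.001, 0.0, 0.15], [0.001, 0.0, 0.226], [0.001, 0.0, 0.303], [0.001, 0.0, 0.336]]
1770 339.28248587570624 304.5440677966102 [0.5928 0.2097 0.113 ]
```

Emit:
{"op": "servo_tool", "data": {"delta_pos": [[-0.001, -0.007, 0.001], [-0.0005, -0.0135, 0.002], [0.0005, -0.0195, 0.003], [0.002, -0.0255, 0.003], [0.004, -0.031, 0.003]], "angular": [[0, 0, 0.073], [0, 0, 0.15], [0, 0, 0.226], [0, 0, 0.303], [0, 0, 0.336]]}}

```text
time_s: 16.18
eef_pos: [0.5838, 0.247, 0.1116]
tool_rot: [[0.998, 0.059, -0.0], [0.059, -0.998, -0.001], [-0.0, 0.001, -1.0]]
wrist_force: [0.3, -1.0, -0.2]
gripper_width: 0.369
grasp_force: 0.4
```

Emit:
{"op": "servo_tool", "data": {"delta_pos": [[0, -0.001, 0], [0, -0.002, 0], [0, -0.003, 0], [0, -0.004, 0], [0, -0.004, 0]], "angular": [[0, 0, 0], [0, 0, 0], [0, 0, 0], [0, 0, 0], [0, 0, 0]]}}

```text
time_s: 16.6
eef_pos: [0.5837, 0.2508, 0.1115]
tool_rot: [[0.998, 0.061, -0.0], [0.061, -0.998, -0.0], [-0.0, 0.0, -1.0]]
wrist_force: [-0.7, 0.0, 0.5]
gripper_width: 0.369
grasp_force: 0.1
```

Emit:
{"op": "servo_tool", "data": {"delta_pos": [[0, -0.0005, 0], [0, -0.001, 0], [0, -0.0015, 0], [0, -0.002, 0], [0, -0.002, 0]], "angular": [[0, 0, 0], [0, 0, 0], [0, 0, 0], [0, 0, 0], [0, 0, 0]]}}

```text
time_s: 17.02
eef_pos: [0.5836, 0.2522, 0.1114]
tool_rot: [[0.998, 0.06, -0.0], [0.06, -0.998, -0.001], [-0.0, 0.001, -1.0]]
wrist_force: [-0.9, -2.9, 0.8]
gripper_width: 0.373
grasp_force: 1.3
```

Emit:
{"op": "servo_tool", "data": {"delta_pos": [[0, -0.0005, 0], [0, -0.001, 0], [0, -0.0015, 0], [0, -0.0015, 0]], "angular": [[0, 0, 0], [0, 0, 0], [0, 0, 0], [0, 0, 0]]}}

```text
time_s: 17.35
eef_pos: [0.5836, 0.2524, 0.1114]
tool_rot: [[0.998, 0.06, -0.001], [0.06, -0.998, -0.003], [-0.001, 0.003, -1.0]]
wrist_force: [-1.0, -6.1, 3.2]
gripper_width: 0.37
grasp_force: 3.0
```

Emit:
{"op": "servo_tool", "data": {"delta_pos": [[0, -0.0005, 0], [0, -0.001, 0], [0, -0.001, 0]], "angular": [[0, 0, 0], [0, 0, 0], [0, 0, 0]]}}

```text
time_s: 17.6
eef_pos: [0.5836, 0.2524, 0.1114]
tool_rot: [[0.998, 0.059, -0.001], [0.059, -0.998, -0.005], [-0.001, 0.005, -1.0]]
wrist_force: [-1.1, -7.0, 3.0]
gripper_width: 0.37
grasp_force: 3.9
```

Emit:
{"op": "servo_tool", "data": {"delta_pos": [[0, 0.002, 0], [0, 0.004, 0], [0, 0.006, 0], [0, 0.008, 0], [0, 0.008, 0]], "angular": [[0, 0, 0], [0, 0, 0], [0, 0, 0], [0, 0, 0], [0, 0, 0]]}}

```text
time_s: 18.02
eef_pos: [0.584, 0.2478, 0.1117]
tool_rot: [[0.998, 0.061, 0.0], [0.061, -0.998, 0.001], [0.0, -0.001, -1.0]]
wrist_force: [0.3, 0.3, -0.7]
gripper_width: 0.369
grasp_force: 0.0
```

Emit:
{"op": "servo_tool", "data": {"delta_pos": [[0, 0, -0.015], [0, 0, -0.05], [0, 0, -0.09], [0, 0, -0.13], [0, 0, -0.17]], "angular": [[0, 0, 0], [0, 0, 0], [0, 0, 0], [0, 0, 0], [0, 0, 0]]}}

```text
time_s: 18.43
eef_pos: [0.5835, 0.2481, 0.2834]
tool_rot: [[0.998, 0.062, -0.0], [0.062, -0.998, 0.001], [-0.0, -0.001, -1.0]]
wrist_force: [0.1, -0.7, 1.3]
gripper_width: 0.369
grasp_force: 0.0
```

Emit:
{"op": "servo_tool", "data": {"delta_pos": [[-0.03, 0.01, -0.005], [-0.05, 0.01, -0.01], [-0.05, 0.01, -0.01]], "angular": [[0, 0, 0], [0, 0, 0], [0, 0, 0]]}}

```text
time_s: 18.68
eef_pos: [0.532, 0.2357, 0.2939]
tool_rot: [[0.998, 0.063, 0.002], [0.063, -0.998, 0.001], [0.002, -0.001, -1.0]]
wrist_force: [0.3, 0.2, -0.3]
gripper_width: 0.374
grasp_force: 0.0
```

```bash
python3 - <<'E'
from h import *
W=manip.camera_info("wrist");im=manip.snapshot("wrist");cv2.imwrite("pics/w7.png",im[...,::-1])
ref=cv2.imread("pics/side0.png")[...,::-1];sd=manip.snapshot("side");cv2.imwrite("pics/side7.png",sd[...,::-1])
for i in(ref,sd):print("side knob",red(i,(285,180,315,225)))
j=im.astype(int);m=(j[...,0]>140)&(j[...,1]<125)&(j[...,2]<125)&(j[...,0]-j[...,1]>70);v,u=np.nonzero(m[100:300,230:420]);c=(u.mean()+230,v.mean()+100)
k=onz(W,c,.113);d=k[:2]-[.664,.248];print(k,np.linalg.norm(d),np.degrees(np.arctan2(d[1],d[0]))%360-183.2)
f=np.radians(93.2);a=np.array([np.cos(f),np.sin(f),0]);b=np.array([a[1],-a[0],0]);s=np.array([.6155,.316,.07])
g=im.mean(2)
for y in(-.055,-.084,.0,.07):  # row across shaft
    l=[int(g[int(round(q[1])),int(round(q[0]))]) for q in(proj(W,s+a*y+b*t+[0,0,.0]) for t in np.arange(-.02,.0201,.002))];print(y,l)
plan()
E
```

```text
side knob (array([297.5786, 204.1698]), np.int64(159))
side knob (array([297.2683, 204.372 ]), np.int64(164))
[0.5831 0.2443 0.113 ] 0.08096373020426575 -0.5644987295621888
-0.055 [145, 144, 146, 145, 142, 201, 217, 230, 232, 234, 233, 231, 231, 231, 219, 199, 150, 144, 142, 143, 145]
-0.084 [145, 145, 145, 145, 150, 211, 219, 229, 233, 235, 234, 233, 232, 231, 215, 196, 144, 145, 144, 144, 145]
0.0 [143, 141, 143, 142, 137, 180, 222, 231, 234, 236, 233, 231, 233, 234, 228, 211, 154, 149, 145, 144, 144]
0.07 [224, 231, 229, 229, 197, 177, 207, 228, 231, 234, 231, 231, 234, 232, 226, 218, 204, 223, 223, 228, 227]
t 18.7833 pos [0.5345 0.2349 0.2923] phi 3.5 F [0.2744 0.221  0.8921]
[]
[]
```

```bash
python3 -c "
from workcell import manip
print(manip.hand_in())"
```

```text
the job is handed in; nothing more can be done
None
```

The job is handed in at about 19 s on the robot clock: the keeper was swung clear to about 70°, the camshaft was set gently in both V-blocks with the keeper-free V between its collars, and the keeper was pushed against its home stop and left with the arm clear (last camera and force checks agreed; no verdict was returned).

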